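Clear the bench after a print run

TASK

Sort the printing things away: lay the two black print discs in the green tray, one in each bay, and the two small hooked tools in the blue tray, one in each bay, all flat on the tray floor. Move the steel printing plate from the white drying stand to the yellow rack, standing it on edge in the empty middle slot, centred along the slot and right down on its floor, and let go of everything.

Things in the scene. Friction and masses are not known exactly. Their poses are not given: they have to be found in the camera images.
- black_disc: plain black round disc, diameter 43 mm, 18 mm high, lying flat. Origin: centre of its underside; z up.
- steel_disc: black round disc with a bright steel top face, diameter 43 mm, 13 mm high, lying flat. Origin: centre of its underside; z up.
- brown_tool: small tool lying flat, 55 mm long: a brown block with a thin open wire hook on one end. The block is 17 mm wide (its x, -9 to +8 mm), 8 mm high and reaches from y = +2 to y = +28 mm; the wire runs to y = -27 mm. Grip the block across x, at about y = +13 mm. Origin: middle of its length, underside; z up.
- black_tool: small tool lying flat, 53 mm long: a black block with a thin wire that ends in a small ring. The block is 18 mm wide (its x, -9 to +9 mm), 8 mm high and reaches from y = +7 to y = +27 mm; the wire and ring run to y = -26 mm. Grip the block across x, at about y = +15 mm. Origin: middle of its length, underside; z up.
- print_plate: steel printing plate with copper-coloured fields and an orange top edge, standing on edge in the white stand: 10 mm thick (its x), 64 mm long (its y), 70 mm high (z), about 0.2 kg. Origin: centre of its lower edge face; z up. Both faces and both ends are alike, so it may be turned half round.
- drying_stand: white stand fixed to the bench, 46 mm (x) by 84 mm (y), with one slot along its y axis, 16 mm wide, between two walls 28 mm high; the slot floor is 6 mm above the bench. The plate starts in it. Origin: centre of its underside.
- plate_rack: yellow rack fixed to the bench, 84 mm (x) by 90 mm (y): three slots along its y axis, 16 mm wide, at x = -21, 0, +21 mm, between 5 mm dividers with rounded tops 40 mm above the bench; slot floors 8 mm above the bench, ends open. The outer slots hold small fixed steel plates, tops 44 mm above the bench; the middle one is empty. Origin: centre of its underside.
- disc_tray: green tray fixed to the bench, 110 mm (its x) by 162 mm (its y), walls 20 mm high and 4 mm thick, floor 4 mm thick. A 12 mm high, 4 mm thick rib along its x axis at y = 0 splits it into two equal bays, each 102 mm (x) by 75 mm (y), centred at y = +39.5 and y = -39.5 mm. Origin: centre of its underside; z up.
- tool_tray: blue tray fixed to the bench, 110 mm (its x) by 162 mm (its y), walls 20 mm high and 4 mm thick, floor 4 mm thick. A 12 mm high, 4 mm thick rib along its x axis at y = 0 splits it into two equal bays, each 102 mm (x) by 75 mm (y), centred at y = +39.5 and y = -39.5 mm. Origin: centre of its underside; z up.
Things that resemble listed ones, but are neither listed nor needed, are in the scene too. Leave any orange, pink or purple look-alike of the steel_disc alone.

How it is judged:
At the end, for the whole second after the job is handed in: A disc in each green bay, a hooked tool in each blue bay: origin within 45 mm of tray mid in x, 9-70 mm from the rib, under 9 mm up, tilt < 0.2. Plate in the rack's middle slot: 7 mm across, 18 mm along, origin 4-13 mm up, tilt and turn < 0.26 rad. All at rest (< 0.02 m/s), released (((x of black_disc in the frame of disc_tray between -0.045 and 0.045 m and y of black_disc in the frame of disc_tray between 0.009 and 0.07 m and x of steel_disc in the frame of disc_tray between -0.045 and 0.045 m and y of steel_disc in the frame of disc_tray between -0.07 and -0.009 m) or (x of black_disc in the frame of disc_tray between -0.045 and 0.045 m and y of black_disc in the frame of disc_tray between -0.07 and -0.009 m and x of steel_disc in the frame of disc_tray between -0.045 and 0.045 m and y of steel_disc in the frame of disc_tray between 0.009 and 0.07 m)) and ((x of brown_tool in the frame of tool_tray between -0.045 and 0.045 m and y of brown_tool in the frame of tool_tray between 0.009 and 0.07 m and x of black_tool in the frame of tool_tray between -0.045 and 0.045 m and y of black_tool in the frame of tool_tray between -0.07 and -0.009 m) or (x of brown_tool in the frame of tool_tray between -0.045 and 0.045 m and y of brown_tool in the frame of tool_tray between -0.07 and -0.009 m and x of black_tool in the frame of tool_tray between -0.045 and 0.045 m and y of black_tool in the frame of tool_tray between 0.009 and 0.07 m)) and z of black_disc in the frame of disc_tray between 0 and 0.009 m and angle between each of black_disc, steel_disc, brown_tool, black_tool's own z axis and vertical below 0.2 rad and z of steel_disc in the frame of disc_tray between 0 and 0.009 m and z of brown_tool in the frame of tool_tray between 0 and 0.009 m and z of black_tool in the frame of tool_tray between 0 and 0.009 m and x of print_plate in the frame of plate_rack between -0.007 and 0.007 m and y of print_plate in the frame of plate_rack between -0.018 and 0.018 m and z of print_plate in the frame of plate_rack between 0.004 and 0.013 m and angle between print_plate's own z axis and vertical below 0.26 rad and angle between the x axis of print_plate and the x axis of plate_rack, either way round below 0.26 rad and linear speed of each of black_disc, steel_disc, brown_tool, black_tool, print_plate below 0.02 m/s); the robot touches nothing.
It also fails if it takes over 120 s, if anything falls off the work surface, if the arm or the gripper's body presses on something with over 40 N, if the wrist force passes 120 N, or if a joint passes its speed limit or range.

ROBOT

A 6-joint arm with a two-finger parallel gripper is mounted at the origin on a cart in front of the work surface, level with it; the furniture and walls round the work are solid. World frame = base frame: x ahead of the robot, y to its left, z up, the work surface at z = 0. Lengths are in m, angles in rad, forces in N, time in s.
With the tool pointing down it reaches from about 0.275 to 0.775 m from the base axis. Payload 14.6 kg.
Tool frame: the origin (TCP) lies midway between the tips of the shut fingers; the grasp point (between the pads) lies 19 mm behind it; z points along the fingers, y is the line along which they close (so a half turn about z gives the same grasp; the last joint's range is limited). The gripper opens to 85 mm and grips with 20 to 120 N. Pads are 22 mm wide; open, the fingers measure 114 mm over their backs; the gripper's body (76 mm by 85 mm) begins 54 mm behind the grasp point. The pads swing forward as they close: fully open they stand 13 mm farther back than shut.
Start: joints at [-1.303, 0.263, -0.048, 1.259, 0, 1.415], TCP at [0.215, -0.479, 0.231] pointing down, gripper open.
Joint ranges: [-2.65, 2.65], [-0.89, 1.7], [-1.18, 1.37], [-2.13, 2.11], [-1.35, 1.29], [-3.14, 3.14]. Speed limits (rad/s): [1.89, 1.89, 2.57, 2.79, 3.14, 3.14].

INTERFACE

Orientations are given as a 3x3 rotation matrix whose columns are the frame's x, y, z axes.
In Python, from bench import ctrl gives the robot as it stands.
- The arm moves only by the tool play_rows, never from a script. Its argument "steps" is a list of rows, each a list of 2 entries, a list of its own where there are three numbers: the shift along the tool's x, y, z in m, then the turn about the tool's z in degrees. In form: [[[dx, dy, dz], twist], ...]. A call has exactly 5 rows; each row shifts and turns the commanded pose from where the row before left it, along the tool's axes as they then stand; what a row does not reach is not made up. A row lasts 1/8 s, in which the tool goes at most 62.5 mm and 10.7 degrees, less where a joint would pass 70% of its speed; a pose out of reach is approached as far as the arm can. A call is refused whole if a number of a shift passes 0.0625 or a number of a turn 10.7, either way. A call with a gripper value outside its range is refused whole. "claw" is the finger opening in m, from 0 to 0.0854, set as the call begins (left out, the last holds). The fingers move at their own pace and stop on an object; "force" is the grip in N (left out, the last holds). Time passes only in rows, so rows that do not move let the fingers close, or fill a call up. It gives the time, the measured TCP pose, the force, the opening and the grip force at its end, in the units of the state.
- ctrl.sense(): the state, without advancing time (a new reading comes with each control period).
- ctrl.read_camera(name): name is "side" or "top"; returns a dict with "image" (384x512x3 uint8, red, green, blue), "vertical_fov" (degrees; the focal length in pixels is half the picture's height over the tangent of half this angle, whatever the lens; pixels are square), "cx", "cy" (the principal point, pixels), "D" ([k1, k2, p1, p2, k3] as OpenCV has them; the pictures are not rectified), "R" (3x3) and "t" (3): a world point X has camera coordinates R X + t. Camera axes: x right, y down, z forward; pixel columns grow to the right and rows downward; lengths in m; the calibration is good to about 2 mm. A picture is of the moment at which its call begins. There is no depth.
- ctrl.close_job(): hands the job in; it is judged then, once.
Trained networks look in a picture, given as the dict that the camera call returned (one of the last four; its "shot" number tells which), for a name from the list of things; names that differ only in an ending like _2 or _b are one class to them, and where a whole thing is asked for, a point or a joint stands for the part that bears it (a point fixed in the world has none). Each returns a list of dicts, best first, with "p" (0 to 1); they miss things now and then, are a little off and sometimes report something else, mostly with a low value. They report only what shows in the picture. A call takes as long as a camera call. They do not tell look-alikes from the thing itself.
- ctrl.search_frame(thing, picture): "location" ([column, row] as shares, 0 to 1, of the picture: columns of its width, rows of its height, amid what is visible of it).
- ctrl.trace(thing, picture): "pixels" (384x512 bool, what is visible of it) and "location" ([column, row] as shares, 0 to 1, of the picture: columns of its width, rows of its height, amid what is visible of it).
The state is a dict: "clock": time; "joint_positions": joint angles; "qvel": joint speeds; "effort": joint torques, N m; "eef_pos": TCP position; "eef_rot": TCP orientation; "force": force on the tool from outside, world axes, zero at the start; "torque": the same for the moment, N m; "opening": opening from 0.0 (shut) to 1.0 (fully open); "grip_force": force on a finger pad.
Only numpy, scipy, OpenCV 4.12 (cv2) and the standard library are available. Lean on these libraries where they do the work, as an engineer would, in place of code of your own. Each camera call takes 0.05 s, during which the arm holds its last target. There are 200 camera calls.

## Working session

There is one attempt and no reset: what is moved stays moved. The work goes in short steps, Python scripts to look and compute and a tool call to move; the robot and the scene stay as the last step left them, time stands still between calls to the robot, and variables do not carry over. Pictures are saved under pics/ and viewed, at most 14 in all, crops included, and the job is handed in when it is done.

Besides the shell and the picture viewer there is one more tool, called after "Emit:" as name(argument=value, ...), one argument or row to a line, values as JSON. play_rows: Moves the arm, as the interface text tells. Its arguments: {"type":"object","properties":{"steps":{"type":"array","items":{"type":"array"}},"claw":{"type":"number"},"force":{"type":"number"}},"required":["steps"]}

```bash
mkdir -p pics; ls
cat > h.py <<'E'
import numpy as np, cv2
from bench import ctrl
def K(p):
    f=p["image"].shape[0]/2/np.tan(np.radians(p["vertical_fov"])/2)
    return np.array([[f,0,p["cx"]],[0,f,p["cy"]],[0,0,1]])
def ray(p,uv):
    uv=np.array(uv,float).reshape(-1,1,2)
    n=cv2.undistortPoints(uv,K(p),np.array(p["D"],float)).reshape(-1,2)
    R=np.array(p["R"]);t=np.array(p["t"])
    d=np.c_[n,np.ones(len(n))]@R
    return -R.T@t,d
def onz(p,uv,z):
    o,d=ray(p,uv); s=(z-o[2])/d[:,2]
    return o+d*s[:,None]
def proj(p,X):
    r,_=cv2.Rodrigues(np.array(p["R"],float))
    return cv2.projectPoints(np.array(X,float).reshape(-1,1,3),r,np.array(p["t"],float),K(p),np.array(p["D"],float))[0].reshape(-1,2)
def save(p,name,box=None,s=1):
    im=p["image"]
    if box: im=im[box[1]:box[3],box[0]:box[2]]
    cv2.imwrite(f"pics/{name}.png",cv2.resize(im[:,:,::-1],None,fx=s,fy=s,interpolation=cv2.INTER_CUBIC))
E
python3 - <<'E'
from h import *
import pickle
for n in("top","side"):
    p=ctrl.read_camera(n); save(p,n+"0",s=1.5); pickle.dump(p,open(n+"0.pkl","wb"))
    print(n,-np.array(p["R"]).T@np.array(p["t"]),p["vertical_fov"],p["D"])
    for th in "black_disc steel_disc brown_tool black_tool print_plate drying_stand plate_rack disc_tray tool_tray".split():
        for d in ctrl.trace(th,p)[:4]:
            uv=np.array(d["location"])*[512,384]
            ys,xs=np.nonzero(d["pixels"])
            print(th,round(d["p"],2),uv.round(),len(xs),onz(p,uv,0.01).round(3)[0])
print(ctrl.sense())
E
```

```text
pics
top [0.45296482 0.01247376 0.96670074] 56.7489325301398 [0.00774789 0.         0.         0.         0.        ]
black_disc 0.74 [239. 207.] 194 [0.476 0.045 0.01 ]
steel_disc 0.76 [326. 238.] 149 [ 0.39  -0.186  0.01 ]
steel_disc 0.73 [293. 245.] 209 [ 0.372 -0.097  0.01 ]
steel_disc 0.67 [289. 177.] 168 [ 0.557 -0.09   0.01 ]
brown_tool 0.56 [190. 182.] 191 [0.548 0.175 0.01 ]
brown_tool 0.37 [309. 209.] 63 [ 0.468 -0.144  0.01 ]
print_plate 0.56 [190. 183.] 192 [0.543 0.175 0.01 ]
drying_stand 0.61 [199. 185.] 352 [0.54  0.152 0.01 ]
plate_rack 0.71 [251. 155.] 1017 [0.616 0.01  0.01 ]
disc_tray 0.74 [352. 152.] 2585 [ 0.622 -0.265  0.01 ]
tool_tray 0.66 [136. 186.] 2671 [0.538 0.322 0.01 ]
side [0.2023462  1.02159587 0.65827455] 51.56191569679857 [0.00954583 0.         0.         0.         0.        ]
black_disc 0.34 [249. 155.] 601 [ 0.64  -0.259  0.01 ]
steel_disc 0.53 [259. 180.] 69 [ 0.547 -0.084  0.01 ]
steel_disc 0.46 [298. 153.] 51 [ 0.469 -0.336  0.01 ]
steel_disc 0.46 [312. 188.] 85 [ 0.369 -0.089  0.01 ]
steel_disc 0.39 [313. 172.] 79 [ 0.387 -0.195  0.01 ]
print_
[... 357 characters left out ...]
40159e+00,
        2.72035734e-06,  1.41548967e+00]), 'qvel': array([-0.00015136,  0.0006187 ,  0.00074543,  0.00028479, -0.00029589,
       -0.00085393]), 'effort': array([-3.43844309e-03, -6.37419677e+01,  3.84786201e+01,  8.37459138e-04,
       -2.83011550e-04,  3.75485200e-06]), 'eef_pos': array([ 0.21543446, -0.47879371,  0.23129552]), 'eef_rot': array([[ 9.11927945e-01,  4.10350366e-01,  1.41737938e-05],
       [ 4.10350366e-01, -9.11927944e-01, -4.14191622e-05],
       [-4.07088974e-06,  4.35875129e-05, -9.99999999e-01]]), 'force': array([ 0.01610677,  0.27654223, -0.14910825]), 'torque': array([-0.05244116, -0.03121216, -0.00241771]), 'grip_force': 0.0, 'opening': 1.0019906841358601}
```

View pics/top0.png

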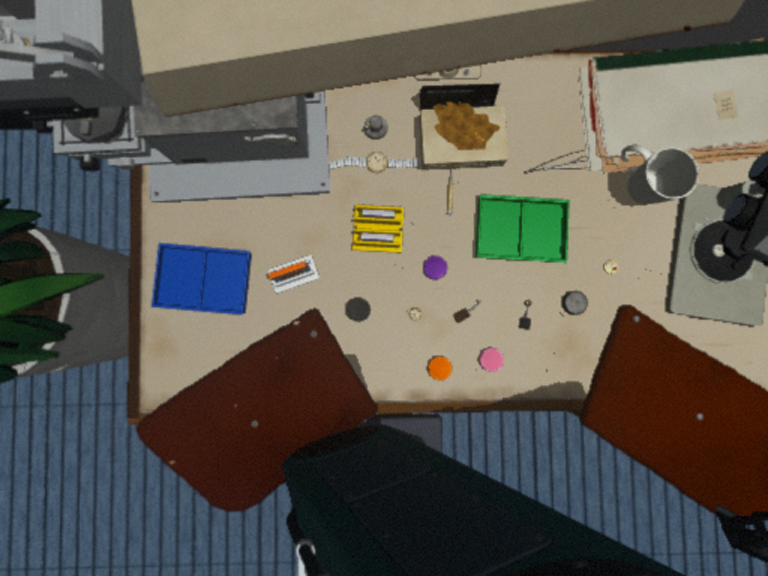

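View pics/side0.png

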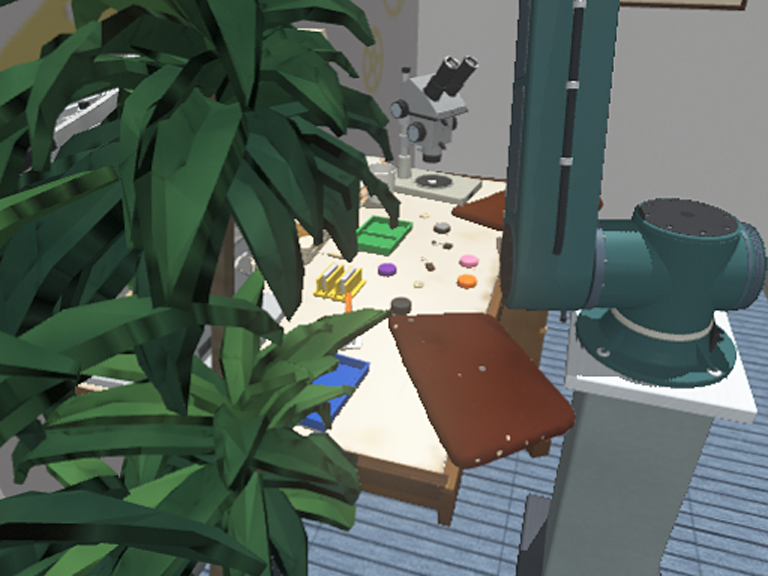

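Top view (1.5x): black disc (357,309). Steel disc candidates: grey (574,302), with orange (440,368), pink (491,359) and purple (435,268) look-alikes. Tools at (466,311) and (525,316). Plate in the white stand (292,272), yellow rack (377,228), green tray (522,228), blue tray (202,279). I'll check the choice in a close crop.

Run:
```python
from h import *
import pickle
p=pickle.load(open("top0.pkl","rb"))
a=p["image"][120:225,90:230]; b=p["image"][180:225,290:400]
A=cv2.resize(p["image"][160:225,165:405],None,fx=3.3,fy=3.3,interpolation=cv2.INTER_CUBIC)
B=cv2.resize(p["image"][185:225,295:365],None,fx=8,fy=8,interpolation=cv2.INTER_CUBIC)
im=np.zeros((A.shape[0]+B.shape[0],800,3),np.uint8); im[:A.shape[0],:A.shape[1]]=A; im[A.shape[0]:,:B.shape[1]]=B
cv2.imwrite("pics/crop0.png",im[:,:,::-1])
```

```text
(no output)
```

View pics/crop0.png

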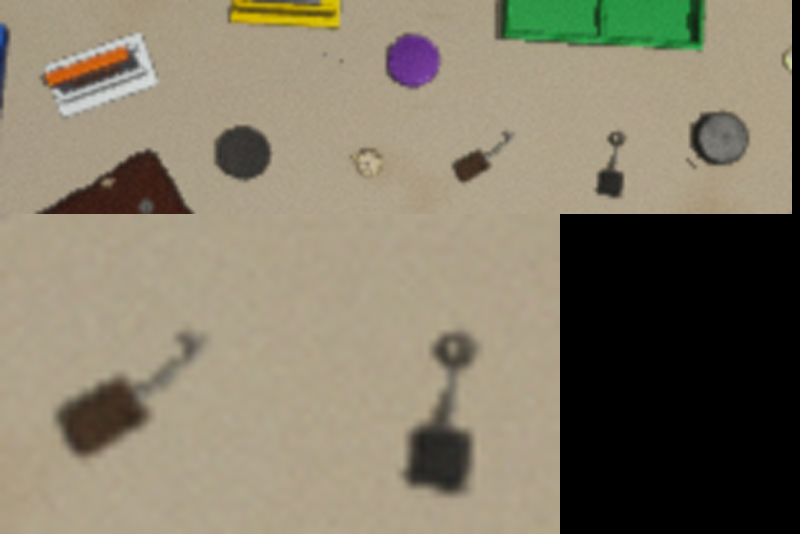

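```bash
cat > fit.py <<'E'
from h import *
from scipy.optimize import minimize
def box(x0,x1,y0,y1,z0,z1): return np.array([[x,y,z] for x in(x0,x1) for y in(y0,y1) for z in(z0,z1)])
def cyl(r,h): a=np.linspace(0,2*np.pi,40); return np.array([[r*np.cos(t),r*np.sin(t),z] for t in a for z in(0,h)])
def place(P,q):
    c,s=np.cos(q[2]),np.sin(q[2]); return P@np.array([[c,-s,0],[s,c,0],[0,0,1]]).T+[q[0],q[1],q[3] if len(q)>3 else 0]
def sil(p,P,S=8):
    uv=proj(p,P); m=np.zeros((384,512),np.float32)
    lo=np.floor(uv.min(0)).astype(int)-2; hi=np.ceil(uv.max(0)).astype(int)+3; w=hi-lo
    M=np.zeros((w[1]*S,w[0]*S),np.uint8)
    cv2.fillConvexPoly(M,cv2.convexHull(((uv+0.5-lo)*S).round().astype(np.int32)),255)
    m[lo[1]:hi[1],lo[0]:hi[0]]=cv2.resize(M,tuple(int(v) for v in w),interpolation=cv2.INTER_AREA)/255.
    return m
def fit(p,mask,P,q0,z=0):
    mask=mask.astype(np.float32)
    def c(q):
        m=sil(p,place(P,[*q[:2],q[2]*10,z])); return 1-np.minimum(m,mask).sum()/np.maximum(m,mask).sum()
    best=None
    for dq in (0,.03,-.03):
        x0=np.array([q0[0],q0[1],(q0[2]+dq)/10]); 
        r=minimize(c,x0,method="Nelder-Mead",options=dict(initial_simplex=x0+np.array([[0,0,0],[.01,0,0],[0,.01,0],[0,0,.01]]),xatol=1e-5,fatol=1e-5))
        if best is None or r.fun<best.fun: best=r
    q=best.x*[1,1,10]; return q.round(4),round(1-best.fun,3)
def comp(m,uv):
    n,l=cv2.connectedComponents(m.astype(np.uint8)); 
    v=l[int(uv[1])-3:int(uv[1])+4,int(uv[0])-3:int(uv[0])+4]; v=v[v>0]
    return l==np.bincount(v).argmax()
def hull(m):
    ys,xs=np.nonzero(m); o=np.zeros(m.shape,np.uint8); cv2.fillConvexPoly(o,cv2.convexHull(np.c_[xs,ys].astype(np.int32)),1); return o
def hsv(p): return cv2.cvtColor(p["image"],cv2.COLOR_RGB2HSV)
TR=box(-.055,.055,-.081,.081,0,.02)
E
python3 - <<'E'
from fit import *
import pickle
p=pickle.load(open("top0.pkl","rb")); H=hsv(p); h,s,v=[H[...,i].astype(int) for i in range(3)]
print("bench hsv",H[220,270],"discs",H[206,238],H[201,382],"stand",H[190,205],"orange",H[180,192])
g=comp((h>45)&(h<80)&(s>120),(330,150)); b=comp((h>105)&(h<130)&(s>120),(120,185)); y=hull(comp((h>20)&(h<32)&(s>170),(240,167)))
print("green",fit(p,g,TR,(.62,-.265,1.57))); print("blue",fit(p,hull(b),TR,(.54,.32,1.45)))
print("rack",fit(p,y,box(-.042,.042,-.045,.045,0,.04),(.616,.01,1.57)))
o=comp((h<14)&(s>190)&(v>150),(193,180)); 
print("plate edge",fit(p,o,box(-.005,.005,-.032,.032,.068,.07),(.54,.17,1.8),.006),o.sum())
w=np.zeros((384,512),bool); w[165:200,170:220]=1
st=comp((w&(s<45)&(v>150))|o,(206,187)); print("stand px",st.sum()); 
ys,xs=np.nonzero(st); r=cv2.minAreaRect(onz(p,np.c_[xs,ys],.028)[:,:2].astype(np.float32)); print("stand",r)
def d(uv,P,th,q):
    w=np.zeros((384,512),bool); w[uv[1]-14:uv[1]+15,uv[0]-14:uv[0]+15]=1
    m=comp(w&(v<th),uv); print(uv,m.sum(),fit(p,hull(m),P,q))
d((238,206),cyl(.0215,.018),115,(.476,.045,0)); d((382,201),cyl(.0215,.013),135,(.48,-.33,0))
for th in(110,130):
  for uv in((308,210),(350,215)):
    w=np.zeros((384,512),bool); w[uv[1]-18:uv[1]+15,uv[0]-14:uv[0]+18]=1
    m=comp(w&(v<th),uv); bl=cv2.morphologyEx(m.astype(np.uint8),cv2.MORPH_OPEN,np.ones((4,4)))
    P=box(-.009,.009,-.013,.013,0,.008) if uv[0]<320 else box(-.009,.009,-.010,.010,0,.008)
    c=onz(p,np.argwhere(bl)[:,::-1].mean(0),.006)[0]
    t=onz(p,np.argwhere(m&(bl==0))[:,::-1].mean(0),.002)[0]
    print(uv,th,bl.sum(),c.round(4),"tip",t.round(4),fit(p,bl,P,(c[0],c[1],np.arctan2(*(c-t)[:2][::-1])-np.pi/2)))
# board height: corner triangulation
q=pickle.load(open("side0.pkl","rb"))
def tri(a,b):
    o1,d1=ray(p,a);o2,d2=ray(q,b);A=np.c_[d1[0],-d2[0]];k=np.linalg.lstsq(A,o2-o1,rcond=None)[0];return (o1+d1[0]*k[0]).round(3),(o2+d2[0]*k[1]).round(3)
print("board",tri((210.7,207),(260,208)))
print("board",tri((139*.6667,429*.6667),(462/1.5,463/1.5)))
E
```

```text
bench hsv [ 20  54 176] discs [ 9 29 61] [ 30   9 116] stand [ 19  50 167] orange [ 13 228 200]
green (array([ 0.622 , -0.2526,  3.0666]), np.float64(0.967))
blue (array([0.5399, 0.3264, 3.0339]), np.float64(0.942))
rack (array([0.6207, 0.0092, 1.4918]), np.float64(0.829))
plate edge (array([0.565 , 0.174 , 1.3506]), np.float64(0.101)) 71
stand px 387
stand ((0.5437343120574951, 0.15954048931598663), (0.04973871260881424, 0.08564524352550507), 18.917072296142578)
(238, 206) 223 (array([0.481 , 0.0485, 0.0298]), np.float64(0.896))
(382, 201) 242 (array([ 0.4856, -0.3433,  0.0438]), np.float64(0.913))
(308, 210) 110 58 [ 0.4641 -0.1409  0.006 ] tip [ 0.4702 -0.1339  0.002 ] (array([ 0.4643, -0.1408, -2.7554]), np.float64(0.793))
(350, 215) 110 53 [ 0.4478 -0.2549  0.006 ] tip [ 0.4577 -0.2508  0.002 ] (array([ 0.4476, -0.2552, -4.7615]), np.float64(0.876))
(308, 210) 130 72 [ 0.4639 -0.1418  0.006 ] tip [ 0.4733 -0.1407  0.002 ] (array([ 0.4642, -0.1421, -5.9417]), np.float64(0.844))
(350, 215) 130 64 [ 0.448  -0.2553  0.006 ] tip [ 0.4716 -0.2553  0.002 ] (array([ 0.4481, -0.2557,  1.3238]), np.float64(0.868))
board (array([0.478, 0.118, 0.04 ]), array([0.481, 0.119, 0.04 ]))
board (array([0.278, 0.428, 0.022]), array([0.279, 0.428, 0.022]))
```

```bash
cat > go.py <<'E'
import sys; from h import *
# go.py x y z ang : ang = closing line direction (rad, world, mod pi)
def go(x,y,z,a):
    s=ctrl.sense(); R=s["eef_rot"]; p=s["eef_pos"]; cur=np.arctan2(R[1,1],R[0,1]); j6=s["joint_positions"][5]
    d=(a-cur+np.pi/2)%np.pi-np.pi/2; tw=-d
    c,sn=np.cos(d),np.sin(d); Rn=np.array([[c,-sn,0],[sn,c,0],[0,0,1]])@R
    print("pos",p.round(4),"closing",round(cur,3),"j6",round(j6,2),"op",round(s["opening"],3),"F",s["force"].round(1),"t",round(s["clock"],2))
    print("twist deg",round(np.degrees(tw),1),"shift before twist",(R.T@(np.array([x,y,z])-p)).round(4),"| after twist",(Rn.T@(np.array([x,y,z])-p)).round(4), "| after/5",(Rn.T@(np.array([x,y,z])-p)/5).round(4))
if __name__=="__main__": go(*map(float,sys.argv[1:]))
E
python3 - <<'E'
from fit import *
import pickle
p=pickle.load(open("top0.pkl","rb")); H=hsv(p); h,s,v=[H[...,i].astype(int) for i in range(3)]
w=np.zeros((384,512),bool); w[125:180,225:280]=1
y=hull(w&(h>20)&(h<34)&(s>150)); print("rack",fit(p,y,box(-.042,.042,-.045,.045,0,.04),(.616,.01,-.08)),y.sum())
o=comp((h<16)&(s>190)&(v>150),(193,180)); print(o.sum(),"plate",fit(p,o,box(-.005,.005,-.032,.032,.064,.07),(.54,.165,.33),.006))
ys,xs=np.nonzero(o); print(cv2.minAreaRect(onz(p,np.c_[xs,ys],.076)[:,:2].astype(np.float32)))
for n,bk,tp in(("brown",(307.4,210.1),(319,201.5)),("black",(349.8,215.3),(351.7,202))):
    a,b=onz(p,bk,.006)[0],onz(p,tp,.002)[0]; d=a-b; print(n,a.round(4),b.round(4),np.linalg.norm(d),"yaw",np.arctan2(d[1],d[0])-np.pi/2)
E
python3 go.py .4856 -.3433 .12 0.2
```

```text
rack (array([ 0.6238,  0.0092, -0.0415]), np.float64(0.906)) 1045
76 plate (array([0.5464, 0.1631, 0.3423]), np.float64(0.675))
((0.5463650226593018, 0.16234947741031647), (0.00756541732698679, 0.06235180050134659), 19.210105895996094)
brown [ 0.4657 -0.1392  0.006 ] [ 0.4886 -0.1721  0.002 ] 0.04023232373848052 yaw 0.6075056301030632
black [ 0.4496 -0.2536  0.006 ] [ 0.4856 -0.2612  0.002 ] 0.03700771336115517 yaw 1.363441443719824
pos [ 0.2154 -0.4788  0.2313] closing -1.148 j6 1.42 op 1.002 F [ 0.   0.3 -0.1] t 1.0
twist deg -77.2 shift before twist [ 0.302  -0.0127  0.1113] | after twist [0.0791 0.2917 0.1113] | after/5 [0.0158 0.0583 0.0223]
```

Emit:
play_rows(
  steps=[
    [[0.06, -0.0025, 0], 0],
    [[0.06, -0.0025, 0], 0],
    [[0.06, -0.0025, 0], 0],
    [[0.06, -0.0025, 0], 0],
    [[0.06, -0.0025, 0], 0],
  ],
  claw=0.065,
  force=40,
)

```text
clock: 1.62
eef_pos: [0.4856, -0.3431, 0.2314]
eef_rot: [[0.912, 0.41, 0.0], [0.41, -0.912, -0.0], [0.0, 0.0, -1.0]]
force: [-0.6, -1.1, 1.0]
opening: 0.764
grip_force: 0.0
```

Emit:
play_rows(
  steps=[
    [[0, 0, 0.02], -10.7],
    [[0, 0, 0.02], -10.7],
    [[0, 0, 0.02], -10.7],
    [[0, 0, 0.02], -10.7],
    [[0, 0, 0.02], -10.7],
  ],
)

```text
clock: 2.25
eef_pos: [0.4839, -0.3443, 0.1306]
eef_rot: [[0.207, 0.978, 0.0], [0.978, -0.207, -0.0], [-0.0, 0.0, -1.0]]
force: [0.2, -0.0, -0.3]
opening: 0.76
grip_force: 0.0
```

```bash
python3 go.py .4856 -.3433 .002 -0.075
```

```text
pos [ 0.4839 -0.3443  0.1306] closing -0.208 j6 1.02 op 0.76 F [ 0.2 -0.  -0.3] t 2.25
twist deg -7.6 shift before twist [0.0013 0.0015 0.1286] | after twist [0.0011 0.0016 0.1286] | after/5 [0.0002 0.0003 0.0257]
```

Emit:
play_rows(
  steps=[
    [[0.001, 0.0015, 0.03], -7.6],
    [[0, 0, 0.03], 0],
    [[0, 0, 0.03], 0],
    [[0, 0, 0.025], 0],
    [[0, 0, 0.013], 0],
  ],
)

```text
clock: 2.88
eef_pos: [0.4852, -0.3433, 0.0021]
eef_rot: [[0.082, 0.997, -0.001], [0.997, -0.082, 0.001], [0.001, -0.001, -1.0]]
force: [-1.2, 0.2, -0.5]
opening: 0.764
grip_force: 0.0
```

Emit:
play_rows(
  steps=[
    [[0, 0, 0], 0],
    [[0, 0, 0], 0],
    [[0, 0, 0], 0],
    [[0, 0, 0], 0],
    [[0, 0, 0], 0],
  ],
  claw=0.03,
)

```text
clock: 3.5
eef_pos: [0.4859, -0.3439, 0.0039]
eef_rot: [[0.081, 0.997, 0.001], [0.997, -0.081, -0.001], [-0.001, 0.001, -1.0]]
force: [-0.7, 0.4, 6.7]
opening: 0.477
grip_force: 41.0
```

Emit:
play_rows(
  steps=[
    [[0, 0, 0], 0],
    [[0, 0, -0.02], 0],
    [[0, 0, -0.03], 0],
    [[0, 0, -0.03], 0],
    [[0, 0, 0], 0],
  ],
)

```text
clock: 4.12
eef_pos: [0.4864, -0.3444, 0.0853]
eef_rot: [[0.082, 0.997, 0.003], [0.997, -0.082, -0.002], [-0.002, 0.003, -1.0]]
force: [0.6, 1.0, -1.2]
opening: 0.473
grip_force: 40.5
```

```bash
python3 go.py .619 -.292 .007 -0.075
python3 - <<'E'
from h import *
p=ctrl.read_camera("top"); save(p,"g1",(300,110,430,240),4)
E
```

```text
pos [ 0.4864 -0.3444  0.0853] closing -0.082 j6 0.9 op 0.473 F [ 0.6  1.  -1.2] t 4.12
twist deg -0.4 shift before twist [0.0632 0.1276 0.0785] | after twist [0.0624 0.1281 0.0785] | after/5 [0.0125 0.0256 0.0157]
```

View pics/g1.png

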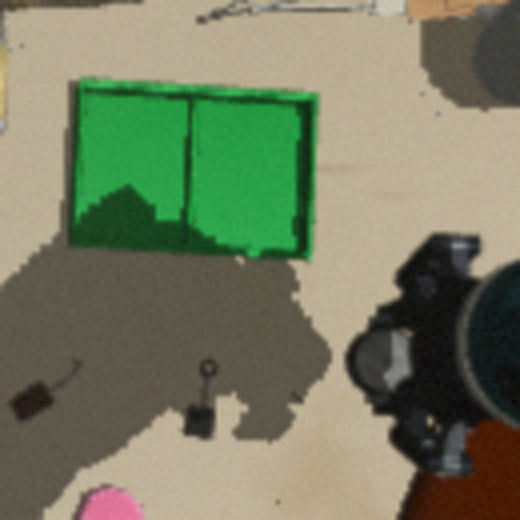

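Emit:
play_rows(
  steps=[
    [[0.0126, 0.0256, 0], 0],
    [[0.0126, 0.0256, 0], 0],
    [[0.0126, 0.0256, 0], 0],
    [[0.0126, 0.0256, 0], 0],
    [[0.0126, 0.0256, 0], 0],
  ],
)

```text
clock: 4.8
eef_pos: [0.6186, -0.2906, 0.0818]
eef_rot: [[0.082, 0.997, -0.002], [0.997, -0.082, 0.001], [0.001, -0.002, -1.0]]
force: [-0.1, 0.1, -0.5]
opening: 0.474
grip_force: 40.5
```

Emit:
play_rows(
  steps=[
    [[0, 0, 0.02], 0],
    [[0, 0, 0.025], 0],
    [[0, 0, 0.02], 0],
    [[0, 0, 0.0105], 0],
    [[0, 0, 0], 0],
  ],
)

```text
clock: 5.42
eef_pos: [0.6177, -0.291, 0.0067]
eef_rot: [[0.082, 0.997, -0.001], [0.997, -0.082, 0.001], [0.001, -0.001, -1.0]]
force: [0.8, 0.3, -0.5]
opening: 0.475
grip_force: 49.3
```

Emit:
play_rows(
  steps=[
    [[0, 0, 0], 0],
    [[0, 0, 0], 0],
    [[0, 0, 0], 0],
    [[0, 0, -0.02], 0],
    [[0, 0, -0.03], 0],
  ],
  claw=0.056,
)

```text
clock: 6.05
eef_pos: [0.6178, -0.291, 0.0577]
eef_rot: [[0.082, 0.997, -0.001], [0.997, -0.082, 0.001], [0.001, -0.001, -1.0]]
force: [-0.4, 0.7, 0.1]
opening: 0.663
grip_force: 0.0
```

```bash
python3 go.py .4493 -.2545 .1 1.363
```

```text
pos [ 0.6178 -0.291   0.0577] closing -0.082 j6 1.09 op 0.663 F [-0.4  0.7  0.1] t 6.05
twist deg -82.8 shift before twist [ 0.0227 -0.171  -0.042 ] | after twist [ 0.1724  0.0009 -0.0421] | after/5 [ 0.0345  0.0002 -0.0084]
```

Emit:
play_rows(
  steps=[
    [[0.0045, -0.034, -0.01], 0],
    [[0.0045, -0.034, -0.01], 0],
    [[0.0045, -0.034, 0], 0],
    [[0.0045, -0.034, 0], 0],
    [[0.0045, -0.034, 0], 0],
  ],
  claw=0.04,
)

```text
clock: 6.68
eef_pos: [0.4496, -0.2548, 0.078]
eef_rot: [[0.081, 0.997, 0.0], [0.997, -0.081, -0.0], [-0.0, 0.0, -1.0]]
force: [-0.2, -0.5, 0.1]
opening: 0.464
grip_force: 0.0
```

Emit:
play_rows(
  steps=[
    [[0, 0, 0], -10.5],
    [[0, 0, 0], -10.5],
    [[0, 0, 0], -10.5],
    [[0, 0, 0], -10.5],
    [[0, 0, 0], -10.5],
  ],
)

```text
clock: 7.3
eef_pos: [0.4507, -0.2551, 0.078]
eef_rot: [[-0.745, 0.667, 0.0], [0.667, 0.745, -0.0], [-0.0, 0.0, -1.0]]
force: [0.1, -0.4, -0.6]
opening: 0.469
grip_force: 0.0
```

Emit:
play_rows(
  steps=[
    [[0, 0, 0], -10.5],
    [[0, 0, 0], -10.5],
    [[0, 0, 0], -9.5],
    [[0, 0, 0], 0],
    [[0, 0, 0], 0],
  ],
)

```text
clock: 7.92
eef_pos: [0.4507, -0.255, 0.0779]
eef_rot: [[-0.979, 0.206, 0.0], [0.206, 0.979, -0.0], [-0.0, -0.0, -1.0]]
force: [-0.1, -0.5, -0.1]
opening: 0.467
grip_force: 0.0
```

```bash
python3 go.py .4493 -.2545 .004 1.363
```

```text
pos [ 0.4507 -0.255   0.0779] closing 1.363 j6 -0.46 op 0.467 F [-0.1 -0.5 -0.1] t 7.92
twist deg 0.0 shift before twist [0.0015 0.0002 0.0739] | after twist [0.0015 0.0002 0.0739] | after/5 [0.0003 0.     0.0148]
```

Emit:
play_rows(
  steps=[
    [[0.0015, 0, 0.02], 0],
    [[0, 0, 0.025], 0],
    [[0, 0, 0.02], 0],
    [[0, 0, 0.0085], 0],
    [[0, 0, 0], 0],
  ],
)

```text
clock: 8.55
eef_pos: [0.4491, -0.2546, 0.0042]
eef_rot: [[-0.979, 0.203, -0.0], [0.203, 0.979, 0.0], [0.001, 0.0, -1.0]]
force: [1.3, -0.1, 1.2]
opening: 0.469
grip_force: 0.0
```

Emit:
play_rows(
  steps=[
    [[0, 0, 0], 0],
    [[0, 0, 0], 0],
    [[0, 0, 0], 0],
    [[0, 0, 0], 0],
    [[0, 0, 0], 0],
  ],
  claw=0.005,
  force=30,
)

```text
clock: 9.18
eef_pos: [0.4496, -0.255, 0.0051]
eef_rot: [[-0.979, 0.203, 0.001], [0.203, 0.979, -0.001], [-0.001, -0.001, -1.0]]
force: [-0.6, 0.2, 6.4]
opening: 0.189
grip_force: 29.3
```

Emit:
play_rows(
  steps=[
    [[0, 0, -0.01], 0],
    [[0, 0, -0.03], 0],
    [[0, 0, -0.04], 0],
    [[0, 0, -0.04], 0],
    [[0, 0, 0], 0],
  ],
)

```text
clock: 9.8
eef_pos: [0.4504, -0.2556, 0.1276]
eef_rot: [[-0.979, 0.202, 0.004], [0.202, 0.979, -0.003], [-0.005, -0.002, -1.0]]
force: [-0.0, -0.3, -2.1]
opening: 0.191
grip_force: 29.3
```

```bash
python3 go.py .5442 .3657 .12 1.463;python3 - <<'E'
from h import *
p=ctrl.read_camera("top"); save(p,"g2",(290,110,420,240),4)
E
```

```text
pos [ 0.4504 -0.2556  0.1276] closing 1.367 j6 -0.47 op 0.191 F [-0.  -0.3 -2.1] t 9.8
twist deg -5.5 shift before twist [0.034  0.6275 0.0059] | after twist [-0.0264  0.6278  0.0062] | after/5 [-0.0053  0.1256  0.0012]
```

View pics/g2.png

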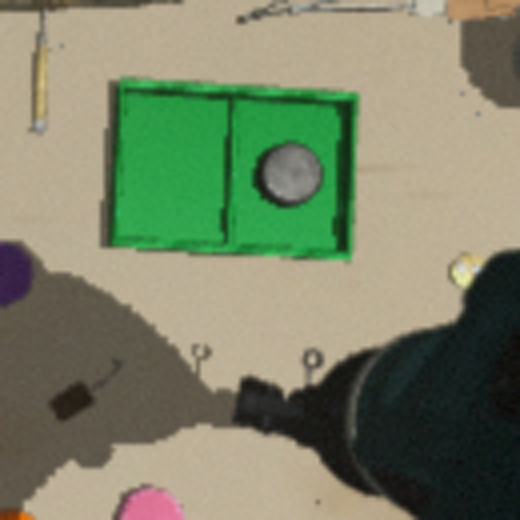

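Emit:
play_rows(
  steps=[
    [[0.003, 0.057, 0], 0],
    [[0.003, 0.057, 0], 0],
    [[0.003, 0.057, 0], 0],
    [[0.003, 0.057, 0], 0],
    [[0.003, 0.057, 0], 0],
  ],
)

```text
clock: 10.48
eef_pos: [0.4917, 0.0293, 0.1237]
eef_rot: [[-0.979, 0.203, -0.001], [0.203, 0.979, 0.0], [0.001, -0.0, -1.0]]
force: [1.1, 0.0, 1.0]
opening: 0.191
grip_force: 29.4
```

Emit:
play_rows(
  steps=[
    [[0.003, 0.057, 0], 0],
    [[0.003, 0.057, 0], 0],
    [[0.003, 0.057, 0], 0],
    [[0.003, 0.057, 0], 0],
    [[0.003, 0.057, 0], 0],
  ],
)

```text
clock: 11.1
eef_pos: [0.5347, 0.3114, 0.1234]
eef_rot: [[-0.979, 0.202, -0.001], [0.202, 0.979, -0.001], [0.001, -0.001, -1.0]]
force: [-0.2, -0.1, 0.4]
opening: 0.191
grip_force: 29.4
```

Emit:
play_rows(
  steps=[
    [[0.003, 0.057, 0], -5.5],
    [[0, 0, 0], 0],
    [[0, 0, 0], 0],
    [[0, 0, 0], 0],
    [[0, 0, 0], 0],
  ],
)

```text
clock: 11.72
eef_pos: [0.5439, 0.3651, 0.1245]
eef_rot: [[-0.994, 0.109, 0.0], [0.109, 0.994, -0.0], [-0.0, -0.0, -1.0]]
force: [0.8, -0.4, 0.2]
opening: 0.19
grip_force: 29.4
```

```bash
python3 go.py .5442 .3657 .010 1.463
```

```text
pos [0.5439 0.3651 0.1245] closing 1.462 j6 0.58 op 0.19 F [ 0.8 -0.4  0.2] t 11.72
twist deg -0.1 shift before twist [-0.0002  0.0007  0.1145] | after twist [-0.0002  0.0007  0.1145] | after/5 [-0.      0.0001  0.0229]
```

Emit:
play_rows(
  steps=[
    [[0.01, 0, 0.03], 0],
    [[0, 0, 0.035], 0],
    [[0, 0, 0.03], 0],
    [[0, 0, 0.0195], 0],
    [[0, 0, 0], 0],
  ],
)

```text
clock: 12.35
eef_pos: [0.5335, 0.3663, 0.0089]
eef_rot: [[-0.994, 0.108, -0.001], [0.108, 0.994, -0.001], [0.001, -0.001, -1.0]]
force: [-0.9, 0.7, -0.4]
opening: 0.195
grip_force: 37.0
```

Emit:
play_rows(
  steps=[
    [[0, 0, 0], 0],
    [[0, 0, 0], 0],
    [[0, 0, 0], 0],
    [[0, 0, -0.02], 0],
    [[0, 0, -0.05], 0],
  ],
  claw=0.032,
)

```text
clock: 12.98
eef_pos: [0.5326, 0.3664, 0.0789]
eef_rot: [[-0.994, 0.108, -0.003], [0.108, 0.994, -0.002], [0.003, -0.002, -1.0]]
force: [0.6, 0.4, 0.2]
opening: 0.373
grip_force: 0.0
```

```bash
python3 go.py .4655 -.1405 .09 0.61
```

```text
pos [0.5326 0.3664 0.0789] closing 1.463 j6 0.58 op 0.373 F [0.6 0.4 0.2] t 12.97
twist deg 48.9 shift before twist [ 0.0122 -0.5112 -0.0099] | after twist [-0.377  -0.3455 -0.0115] | after/5 [-0.0754 -0.0691 -0.0023]
```

Run:
```python
from h import *
p=ctrl.read_camera("top"); save(p,"br",(290,190,330,225),14); 
g=cv2.cvtColor(p["image"],cv2.COLOR_RGB2GRAY)[190:225,290:330]
G=cv2.resize(g,None,fx=8,fy=8,interpolation=cv2.INTER_CUBIC)
m=(G<105).astype(np.uint8); m=cv2.morphologyEx(m,cv2.MORPH_OPEN,cv2.getStructuringElement(2,(33,33)))
ys,xs=np.nonzero(m); uv=np.c_[(xs+.5)/8-.5+290,(ys+.5)/8-.5+190]
W=onz(p,uv,.006)[:,:2]; print(len(xs),W.mean(0),cv2.minAreaRect(W.astype(np.float32)))
w,v=np.linalg.eigh(np.cov(W.T)); print("long axis yaw",np.arctan2(-v[0,1],v[1,1]),np.sqrt(w*12))
```

```text
4168 [ 0.46629703 -0.13844286] ((0.46642521023750305, -0.13858133554458618), (0.018682928755879402, 0.02862808294594288), 27.554401397705078)
long axis yaw 0.4964809227243221 [0.01736614 0.02662551]
```

View pics/br.png

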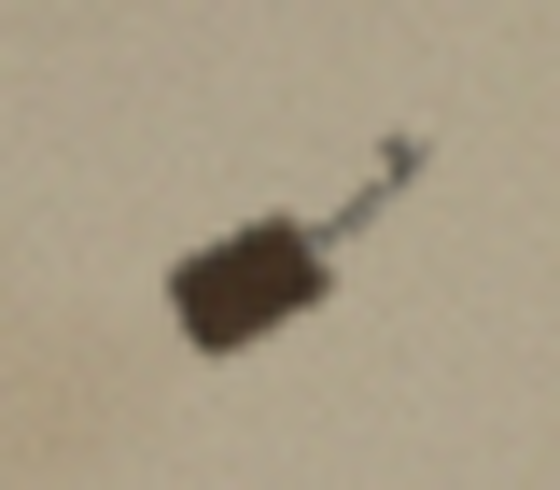

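The block lies at about 28° with the hook to the upper right. Its centre is (0.466, -0.1385).

Emit:
play_rows(
  steps=[
    [[0.0013, -0.0566, -0.015], 0],
    [[0.0013, -0.0566, -0.015], 0],
    [[0.0013, -0.0566, 0], 0],
    [[0.0013, -0.0566, 0], 0],
    [[0.0013, -0.0566, 0], 0],
  ],
)

```text
clock: 13.65
eef_pos: [0.4966, 0.0848, 0.1101]
eef_rot: [[-0.994, 0.107, 0.001], [0.107, 0.994, -0.0], [-0.001, 0.0, -1.0]]
force: [1.4, -0.2, 0.4]
opening: 0.373
grip_force: 0.0
```

Emit:
play_rows(
  steps=[
    [[0.0013, -0.0566, 0], 0],
    [[0.0013, -0.0566, 0], 0],
    [[0.0013, -0.0566, 0], 0],
    [[0.0013, -0.0566, 0], 0],
    [[0, 0, 0.01], 9.3],
  ],
)

```text
clock: 14.28
eef_pos: [0.4676, -0.1418, 0.1003]
eef_rot: [[-0.962, 0.273, 0.002], [0.273, 0.962, -0.001], [-0.002, -0.001, -1.0]]
force: [0.2, 0.7, -0.5]
opening: 0.377
grip_force: 0.0
```

Emit:
play_rows(
  steps=[
    [[0, 0, 0.01], 9.3],
    [[0, 0, 0.01], 9.3],
    [[0, 0, 0.01], 9.3],
    [[0, 0, 0.01], 9.3],
    [[0, 0, 0], 9.2],
  ],
)

```text
clock: 14.9
eef_pos: [0.4671, -0.138, 0.0594]
eef_rot: [[-0.467, 0.884, -0.0], [0.884, 0.467, 0.0], [0.0, -0.0, -1.0]]
force: [0.9, -0.1, 0.1]
opening: 0.376
grip_force: 0.0
```

```bash
python3 go.py .4663 -.1385 .005 0.49
```

```text
pos [ 0.4671 -0.138   0.0594] closing 0.485 j6 0.63 op 0.376 F [ 0.9 -0.1  0.1] t 14.9
twist deg -0.3 shift before twist [-0.0001 -0.001   0.0544] | after twist [-0.0001 -0.001   0.0544] | after/5 [-0.     -0.0002  0.0109]
```

Emit:
play_rows(
  steps=[
    [[0, -0.001, 0.02], 0],
    [[0, 0, 0.02], 0],
    [[0, 0, 0.0145], 0],
    [[0, 0, 0], 0],
    [[0, 0, 0], 0],
  ],
)

```text
clock: 15.52
eef_pos: [0.4668, -0.1387, 0.0059]
eef_rot: [[-0.471, 0.882, 0.001], [0.882, 0.471, -0.0], [-0.001, 0.0, -1.0]]
force: [-0.4, -0.5, 0.3]
opening: 0.378
grip_force: 0.0
```

Emit:
play_rows(
  steps=[
    [[0, 0, 0], 0],
    [[0, 0, 0], 0],
    [[0, 0, 0], 0],
    [[0, 0, 0], 0],
    [[0, 0, 0], 0],
  ],
  claw=0.005,
)

```text
clock: 16.15
eef_pos: [0.467, -0.1388, 0.006]
eef_rot: [[-0.471, 0.882, 0.001], [0.882, 0.471, -0.001], [-0.001, 0.001, -1.0]]
force: [-0.3, 0.8, 5.9]
opening: 0.177
grip_force: 29.2
```

Emit:
play_rows(
  steps=[
    [[0, 0, -0.01], 0],
    [[0, 0, -0.03], 0],
    [[0, 0, -0.04], 8.5],
    [[0, 0, -0.035], 8.5],
    [[0, 0, 0], 8.5],
  ],
)

```text
clock: 16.77
eef_pos: [0.4678, -0.1391, 0.1235]
eef_rot: [[-0.041, 0.999, 0.004], [0.999, 0.041, -0.002], [-0.002, 0.004, -1.0]]
force: [-0.2, -0.1, -1.4]
opening: 0.179
grip_force: 29.3
```

Emit:
play_rows(
  steps=[
    [[0, 0, 0], 8.7],
    [[0, 0, 0], 0],
    [[0, 0, 0], 0],
    [[0, 0, 0], 0],
    [[0, 0, 0], 0],
  ],
)

```text
clock: 17.4
eef_pos: [0.4665, -0.1386, 0.1203]
eef_rot: [[0.105, 0.994, -0.0], [0.994, -0.105, 0.0], [0.0, -0.0, -1.0]]
force: [1.1, -0.3, -0.6]
opening: 0.175
grip_force: 29.3
```

```bash
python3 go.py .537 .300 .1 -.108
```

```text
pos [ 0.4665 -0.1386  0.1203] closing -0.105 j6 1.22 op 0.175 F [ 1.1 -0.3 -0.6] t 17.4
twist deg 0.2 shift before twist [0.4435 0.0241 0.0203] | after twist [0.4436 0.0228 0.0203] | after/5 [0.0887 0.0046 0.0041]
```

Emit:
play_rows(
  steps=[
    [[0.0554, 0.003, 0], 0],
    [[0.0554, 0.003, 0], 0],
    [[0.0554, 0.003, 0], 0],
    [[0.0554, 0.003, 0], 0],
    [[0.0554, 0.003, 0], 0],
  ],
)

```text
clock: 18.02
eef_pos: [0.5108, 0.1372, 0.1203]
eef_rot: [[0.105, 0.994, 0.0], [0.994, -0.105, -0.0], [0.0, 0.0, -1.0]]
force: [0.1, -1.5, 0.7]
opening: 0.178
grip_force: 29.3
```

Emit:
play_rows(
  steps=[
    [[0.0554, 0.003, 0], 0],
    [[0.0554, 0.003, 0], 0],
    [[0.0554, 0.003, 0], 0],
    [[0, 0, 0], 0],
    [[0, 0, 0], 0],
  ],
)

```text
clock: 18.65
eef_pos: [0.537, 0.2994, 0.12]
eef_rot: [[0.105, 0.994, -0.001], [0.994, -0.105, -0.0], [-0.001, -0.001, -1.0]]
force: [-1.3, -0.3, 0.3]
opening: 0.179
grip_force: 29.3
```

Emit:
play_rows(
  steps=[
    [[0, 0, 0.03], 0],
    [[0, 0, 0.035], 0],
    [[0, 0, 0.03], 0],
    [[0, 0, 0.015], 0],
    [[0, 0, 0], 0],
  ],
)

```text
clock: 19.27
eef_pos: [0.5372, 0.2987, 0.0102]
eef_rot: [[0.107, 0.994, -0.001], [0.994, -0.107, -0.0], [-0.0, -0.0, -1.0]]
force: [-0.5, 0.8, -0.2]
opening: 0.177
grip_force: 37.6
```

Emit:
play_rows(
  steps=[
    [[0, 0, 0], 0],
    [[0, 0, 0], 0],
    [[0, 0, 0], 0],
    [[0, 0, -0.02], 0],
    [[0, 0, -0.05], 0],
  ],
  claw=0.032,
)

```text
clock: 19.9
eef_pos: [0.536, 0.2991, 0.0795]
eef_rot: [[0.106, 0.994, -0.004], [0.994, -0.106, -0.001], [-0.002, -0.003, -1.0]]
force: [0.4, 0.1, 0.3]
opening: 0.377
grip_force: 0.0
```

```bash
python3 go.py .481 .0485 .1 0.2
python3 - <<'E'
from h import *
p=ctrl.read_camera("top"); save(p,"bl",(90,140,260,240),4)
E
```

```text
pos [0.536  0.2991 0.0795] closing -0.106 j6 2.05 op 0.377 F [0.4 0.1 0.3] t 19.9
twist deg -17.5 shift before twist [-0.2551 -0.0283 -0.0199] | after twist [-0.2347 -0.1038 -0.0197] | after/5 [-0.0469 -0.0208 -0.0039]
```

View pics/bl.png

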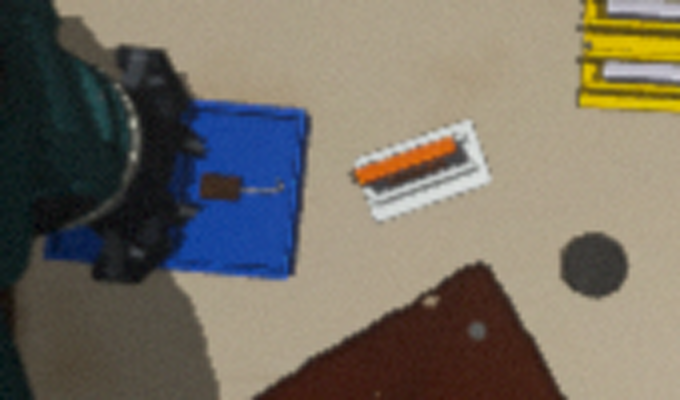

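Emit:
play_rows(
  steps=[
    [[0, 0, -0.03], 0],
    [[-0.05, -0.0055, -0.025], 0],
    [[-0.05, -0.0055, 0], 0],
    [[-0.05, -0.0055, 0], 0],
    [[-0.05, -0.0055, 0], 0],
  ],
  claw=0.065,
  force=40,
)

```text
clock: 20.58
eef_pos: [0.4938, 0.1017, 0.1355]
eef_rot: [[0.105, 0.994, 0.001], [0.994, -0.105, -0.0], [0.0, 0.001, -1.0]]
force: [0.7, 0.1, -0.6]
opening: 0.763
grip_force: 0.0
```

Emit:
play_rows(
  steps=[
    [[-0.05, -0.0055, 0], 0],
    [[-0.005, -0.0005, 0.03], 0],
    [[0, 0, 0.03], 0],
    [[0, 0, 0.02], 0],
    [[0, 0, 0], 0],
  ],
)

```text
clock: 21.2
eef_pos: [0.4817, 0.049, 0.0545]
eef_rot: [[0.106, 0.994, -0.002], [0.994, -0.106, 0.0], [-0.0, -0.002, -1.0]]
force: [-0.0, 0.2, 0.3]
opening: 0.761
grip_force: 0.0
```

```bash
python3 go.py .481 .0485 .005 -.075
```

```text
pos [0.4817 0.049  0.0545] closing -0.106 j6 1.61 op 0.761 F [-0.   0.2  0.3] t 21.2
twist deg -1.8 shift before twist [-0.0006 -0.0005  0.0495] | after twist [-0.0006 -0.0005  0.0495] | after/5 [-0.0001 -0.0001  0.0099]
```

Emit:
play_rows(
  steps=[
    [[-0.0006, -0.0005, 0.02], -1.8],
    [[0, 0, 0.02], 0],
    [[0, 0, 0.0085], 0],
    [[0, 0, 0], 0],
    [[0, 0, 0], 0],
  ],
)

```text
clock: 21.82
eef_pos: [0.4824, 0.0485, 0.0076]
eef_rot: [[0.075, 0.997, 0.001], [0.997, -0.075, -0.0], [0.0, 0.001, -1.0]]
force: [0.1, 0.2, 0.5]
opening: 0.758
grip_force: 0.0
```

Emit:
play_rows(
  steps=[
    [[0, 0, 0], 0],
    [[0, 0, 0], 0],
    [[0, 0, 0], 0],
    [[0, 0, 0], 0],
    [[0, 0, 0], 0],
  ],
  claw=0.03,
)

```text
clock: 22.45
eef_pos: [0.4822, 0.0484, 0.0076]
eef_rot: [[0.075, 0.997, 0.001], [0.997, -0.075, -0.0], [-0.0, 0.001, -1.0]]
force: [-2.7, 0.4, 11.0]
opening: 0.478
grip_force: 38.8
```

Emit:
play_rows(
  steps=[
    [[0, 0, -0.01], 0],
    [[0, 0, -0.03], 0],
    [[0, 0, -0.04], 0],
    [[0, 0, -0.025], 0],
    [[0, 0, 0], 0],
  ],
)

```text
clock: 23.08
eef_pos: [0.4829, 0.0484, 0.1137]
eef_rot: [[0.075, 0.997, 0.004], [0.997, -0.075, -0.0], [0.0, 0.004, -1.0]]
force: [0.1, 0.1, -1.0]
opening: 0.475
grip_force: 40.7
```

```bash
python3 go.py .625 -.213 .1 -.075
```

```text
pos [0.4829 0.0484 0.1137] closing -0.075 j6 1.58 op 0.475 F [ 0.1  0.1 -1. ] t 23.07
twist deg 0.0 shift before twist [-0.2501  0.1611  0.0143] | after twist [-0.25    0.1612  0.0143] | after/5 [-0.05    0.0322  0.0029]
```

Emit:
play_rows(
  steps=[
    [[-0.05, 0.0322, 0], 0],
    [[-0.05, 0.0322, 0], 0],
    [[-0.05, 0.0322, 0], 0],
    [[-0.05, 0.0322, 0], 0],
    [[-0.05, 0.0322, 0], 0],
  ],
)

```text
clock: 23.7
eef_pos: [0.6241, -0.2145, 0.1107]
eef_rot: [[0.075, 0.997, -0.001], [0.997, -0.075, 0.001], [0.001, -0.001, -1.0]]
force: [0.8, 1.0, -0.8]
opening: 0.477
grip_force: 40.7
```

Emit:
play_rows(
  steps=[
    [[0, 0, 0.02], 0],
    [[0, 0, 0.025], 0],
    [[0, 0, 0.025], 0],
    [[0, 0, 0.01], 0],
    [[0, 0, 0], 0],
  ],
)

```text
clock: 24.32
eef_pos: [0.6234, -0.2126, 0.0312]
eef_rot: [[0.075, 0.997, -0.001], [0.997, -0.075, 0.001], [0.0, -0.001, -1.0]]
force: [0.2, -0.0, 0.0]
opening: 0.481
grip_force: 40.8
```

```bash
python3 go.py .625 -.213 .0115 -.075
```

```text
pos [ 0.6234 -0.2126  0.0312] closing -0.075 j6 1.19 op 0.481 F [ 0.2 -0.   0. ] t 24.32
twist deg 0.0 shift before twist [-0.0003  0.0017  0.0197] | after twist [-0.0003  0.0017  0.0197] | after/5 [-0.0001  0.0003  0.0039]
```

Emit:
play_rows(
  steps=[
    [[0, 0.0015, 0.012], 0],
    [[0, 0, 0.0075], 0],
    [[0, 0, 0], 0],
    [[0, 0, 0], 0],
    [[0, 0, 0], 0],
  ],
)

```text
clock: 24.95
eef_pos: [0.6253, -0.213, 0.0123]
eef_rot: [[0.075, 0.997, 0.0], [0.997, -0.075, -0.0], [-0.0, 0.0, -1.0]]
force: [0.5, 0.1, -0.7]
opening: 0.48
grip_force: 40.8
```

Emit:
play_rows(
  steps=[
    [[0, 0, 0], 0],
    [[0, 0, 0], 0],
    [[0, 0, 0], 0],
    [[0, 0, -0.02], 0],
    [[0, 0, -0.05], 0],
  ],
  claw=0.056,
)

```text
clock: 25.58
eef_pos: [0.624, -0.2124, 0.0812]
eef_rot: [[0.075, 0.997, -0.004], [0.997, -0.075, 0.002], [0.002, -0.004, -1.0]]
force: [0.6, -0.8, 0.9]
opening: 0.656
grip_force: 0.0
```

Emit:
play_rows(
  steps=[
    [[0, 0, -0.05], 0],
    [[0.055, -0.012, -0.01], 0],
    [[0.055, -0.012, 0], 0],
    [[0.055, -0.012, 0], 0],
    [[0.055, -0.012, 0], 0],
  ],
)

```text
clock: 26.2
eef_pos: [0.5934, 0.0116, 0.1425]
eef_rot: [[0.075, 0.997, 0.001], [0.997, -0.075, -0.0], [0.0, 0.001, -1.0]]
force: [1.3, 0.0, 0.5]
opening: 0.658
grip_force: 0.0
```

```bash
python3 go.py .546 .1625 .13 .335
```

```text
pos [0.5934 0.0116 0.1425] closing -0.075 j6 1.53 op 0.658 F [1.3 0.  0.5] t 26.2
twist deg -23.5 shift before twist [ 0.1469 -0.0586  0.0125] | after twist [0.1581 0.0048 0.0125] | after/5 [0.0316 0.001  0.0025]
```

Emit:
play_rows(
  steps=[
    [[0.049, -0.0195, 0], 0],
    [[0.049, -0.0195, 0], 0],
    [[0.049, -0.0195, 0], -7.8],
    [[0, 0, 0], -7.8],
    [[0, 0, 0], -7.9],
  ],
)

```text
clock: 26.82
eef_pos: [0.5461, 0.1617, 0.1424]
eef_rot: [[-0.335, 0.942, 0.0], [0.942, 0.335, -0.0], [-0.0, 0.0, -1.0]]
force: [0.3, 0.6, -0.2]
opening: 0.651
grip_force: 0.0
```

```bash
python3 go.py .546 .1625 .048 .335
python3 - <<'E'
from fit import *
p=ctrl.read_camera("top"); save(p,"rk",(165,125,290,215),6); H=hsv(p); h,s,v=[H[...,i].astype(int) for i in range(3)]
w=np.zeros((384,512),bool); w[130:172,231:275]=1
for th in(130,150,170):
    m=w&(h>20)&(h<34)&(s>th)&(v>110); y=hull(m); print("rack",fit(p,y,box(-.042,.042,-.045,.045,0,.04),(.616,.01,-.06)),y.sum())
    ys,xs=np.nonzero(m); print(cv2.minAreaRect(onz(p,np.c_[xs,ys],.04)[:,:2].astype(np.float32)))
E
```

```text
pos [0.5461 0.1617 0.1424] closing 0.341 j6 1.37 op 0.651 F [ 0.3  0.6 -0.2] t 26.82
twist deg 0.4 shift before twist [0.0008 0.0001 0.0944] | after twist [0.0008 0.0001 0.0944] | after/5 [0.0002 0.     0.0189]
rack (array([ 0.6231,  0.0092, -0.04  ]), np.float64(0.912)) 1052
((0.6206306219100952, 0.008698415011167526), (0.08689424395561218, 0.08143092691898346), 86.06332397460938)
rack (array([ 0.6235,  0.0089, -0.0415]), np.float64(0.905)) 1045
((0.6207265853881836, 0.008824102580547333), (0.0863923728466034, 0.08127769827842712), 86.02178955078125)
rack (array([ 0.6211,  0.009 , -0.0285]), np.float64(0.88)) 1015
((0.620588481426239, 0.008949197828769684), (0.08557849377393723, 0.08014900237321854), 86.02096557617188)
```

View pics/rk.png

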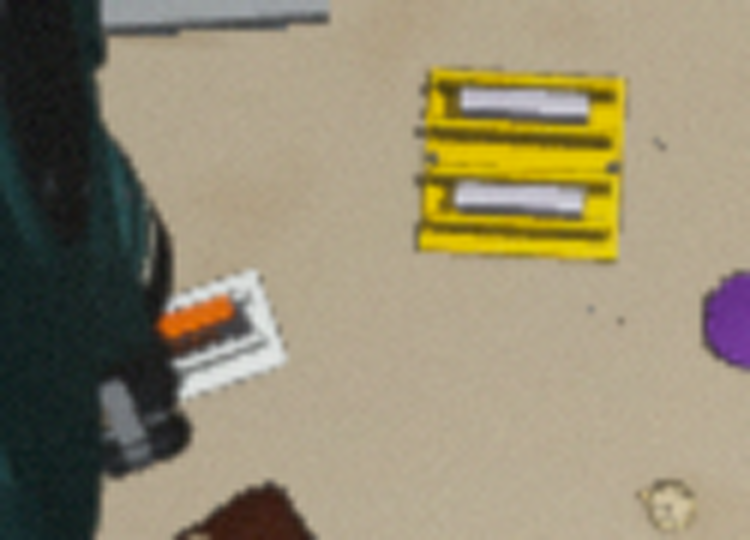

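Run:
```python
from fit import *
p=ctrl.read_camera("top"); H=hsv(p); s,v=H[...,1].astype(int),H[...,2].astype(int)
I=cv2.resize(p["image"][130:172,231:275],None,fx=8,fy=8,interpolation=cv2.INTER_CUBIC); H=cv2.cvtColor(I,cv2.COLOR_RGB2HSV)
m=((H[...,1]<45)&(H[...,2]>140)).astype(np.uint8); n,l,st,c=cv2.connectedComponentsWithStats(m)
C=[]
for i in range(1,n):
    if st[i,4]>1500:
        ys,xs=np.nonzero(l==i); W=onz(p,np.c_[(xs+.5)/8-.5+231,(ys+.5)/8-.5+130],.044)[:,:2]
        r=cv2.minAreaRect(W.astype(np.float32)); print(st[i],r); C.append(W.mean(0))
print(np.array(C),np.mean(C,0),np.subtract(*C))
```

```text
[  86   78  170   37 4725] ((0.6479862928390503, 0.007866127416491508), (0.05551834776997566, 0.010920721106231213), 84.60954284667969)
[  78  203  171   40 4860] ((0.6060274243354797, 0.011045040562748909), (0.055444542318582535, 0.010843949392437935), 85.5843276977539)
[[0.64776789 0.00708162]
 [0.60589647 0.01033204]] [0.62683218 0.00870683] [ 0.04187142 -0.00325041]
```

Emit:
play_rows(
  steps=[
    [[0.0008, 0, 0.02], 0.4],
    [[0, 0, 0.02], 0],
    [[0, 0, 0.02], 0],
    [[0, 0, 0.02], 0],
    [[0, 0, 0.0145], 0],
  ],
)

```text
clock: 27.55
eef_pos: [0.5461, 0.1615, 0.047]
eef_rot: [[-0.32, 0.947, -0.0], [0.947, 0.32, -0.0], [0.0, -0.0, -1.0]]
force: [-0.2, -0.7, 0.4]
opening: 0.656
grip_force: 0.0
```

Emit:
play_rows(
  steps=[
    [[0, 0, 0], 0],
    [[0, 0, 0], 0],
    [[0, 0, 0], 0],
    [[0, 0, 0], 0],
    [[0, 0, 0], 0],
  ],
  claw=0.0,
  force=60,
)

```text
clock: 28.18
eef_pos: [0.5468, 0.1618, 0.0486]
eef_rot: [[-0.323, 0.947, 0.002], [0.947, 0.323, 0.0], [-0.0, 0.002, -1.0]]
force: [0.0, -1.1, 6.6]
opening: 0.105
grip_force: 59.2
```

Emit:
play_rows(
  steps=[
    [[0, 0, 0], 0],
    [[0, 0, -0.002], 0],
    [[0, 0, -0.002], 0],
    [[0, 0, 0], 0],
    [[0, 0, 0], 0],
  ],
)

```text
clock: 28.8
eef_pos: [0.5461, 0.1617, 0.0517]
eef_rot: [[-0.323, 0.947, -0.0], [0.947, 0.323, -0.0], [0.0, -0.0, -1.0]]
force: [-0.3, -0.6, -2.6]
opening: 0.104
grip_force: 58.4
```

Emit:
play_rows(
  steps=[
    [[0, 0, -0.015], 0],
    [[0, 0, -0.02], 0],
    [[0, 0, -0.025], 0],
    [[0, 0, -0.02], 0],
    [[0, 0, 0], 0],
  ],
)

```text
clock: 29.42
eef_pos: [0.5471, 0.1619, 0.1337]
eef_rot: [[-0.323, 0.947, 0.003], [0.947, 0.323, 0.0], [-0.001, 0.003, -1.0]]
force: [0.3, 0.4, -3.4]
opening: 0.106
grip_force: 58.7
```

Emit:
play_rows(
  steps=[
    [[0, 0, 0], 7.7],
    [[0, 0, 0], 7.7],
    [[0, 0, 0], 7.7],
    [[0, 0, 0], 0],
    [[0, 0, 0], 0],
  ],
)

```text
clock: 30.05
eef_pos: [0.546, 0.1617, 0.1315]
eef_rot: [[0.072, 0.997, -0.0], [0.997, -0.072, -0.0], [-0.0, -0.0, -1.0]]
force: [-0.2, -0.9, -1.4]
opening: 0.107
grip_force: 58.6
```

```bash
python3 go.py .626 .0088 .13 -.077
```

```text
pos [0.546  0.1617 0.1315] closing -0.072 j6 1.79 op 0.107 F [-0.2 -0.9 -1.4] t 30.05
twist deg 0.3 shift before twist [-0.1468  0.0907  0.0015] | after twist [-0.1463  0.0915  0.0015] | after/5 [-0.0293  0.0183  0.0003]
```

Emit:
play_rows(
  steps=[
    [[-0.0293, 0.0183, 0], 0.3],
    [[-0.0293, 0.0183, 0], 0],
    [[-0.0293, 0.0183, 0], 0],
    [[-0.0293, 0.0183, 0], 0],
    [[-0.0293, 0.0183, 0], 0],
  ],
)

```text
clock: 30.68
eef_pos: [0.6262, 0.0074, 0.1316]
eef_rot: [[0.077, 0.997, -0.0], [0.997, -0.077, 0.0], [0.0, -0.0, -1.0]]
force: [0.3, -0.0, -1.5]
opening: 0.102
grip_force: 58.6
```

Emit:
play_rows(
  steps=[
    [[0, 0, 0.015], 0],
    [[0, 0, 0.015], 0],
    [[0, 0, 0.008], 0],
    [[0, 0, 0], 0],
    [[0, 0, 0], 0],
  ],
)

```text
clock: 31.3
eef_pos: [0.626, 0.0088, 0.0942]
eef_rot: [[0.079, 0.997, 0.001], [0.997, -0.079, -0.0], [-0.0, 0.001, -1.0]]
force: [1.4, 0.4, -1.5]
opening: 0.107
grip_force: 58.8
```

```bash
python3 go.py .626 .0088 .05 -.077
python3 - <<'E'
from h import *
p=ctrl.read_camera("side"); save(p,"sd",(195,150,265,220),8)
# expected rack slot edges in crop pixels
c,s=np.cos(-.077),np.sin(-.077)
def W(x,y,z): return [.626+c*x-s*y,.0088+s*x+c*y,z]
print("near slot edges top (z40)",((proj(p,[W(-.008,.045,.04),W(.008,.045,.04),W(-.042,.045,.0),W(.042,.045,0)])-[195,150])*8).round())
E
```

```text
pos [0.626  0.0088 0.0942] closing -0.079 j6 1.53 op 0.107 F [ 1.4  0.4 -1.5] t 31.3
twist deg -0.1 shift before twist [-0.      0.      0.0442] | after twist [-0.      0.      0.0442] | after/5 [-0.      0.      0.0088]
near slot edges top (z40) [[218. 314.]
 [181. 306.]
 [302. 420.]
 [109. 377.]]
```

View pics/sd.png

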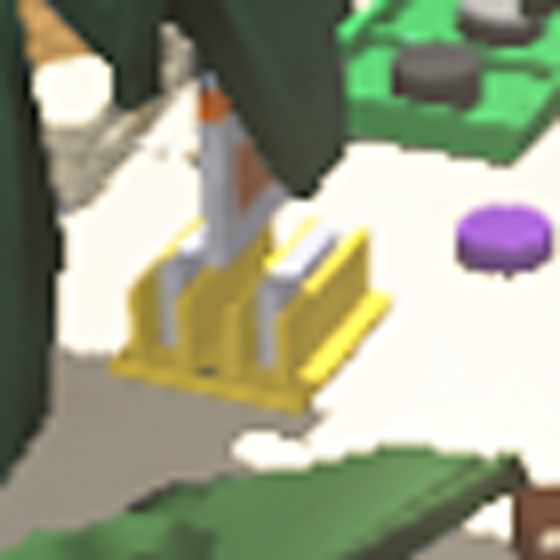

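Run:
```python
from h import *
p=ctrl.read_camera("side")
c,s=np.cos(-.077),np.sin(-.077)
def W(x,y,z): return [.626+c*x-s*y,.0088+s*x+c*y,z]
print(((proj(p,[W(-.005,.032,.0515),W(.005,.032,.0515),W(-.005,.032,.1215),W(.005,.032,.1215),W(0,.032,.008)])-[195,150])*8).round())
```

```text
[[225. 271.]
 [202. 266.]
 [217. 108.]
 [193. 103.]
 [218. 365.]]
```

Emit:
play_rows(
  steps=[
    [[0, 0, 0.008], 0],
    [[0, 0, 0.004], 0],
    [[0, 0, 0.004], 0],
    [[0, 0, 0], 0],
    [[0, 0, 0], 0],
  ],
)

```text
clock: 32.02
eef_pos: [0.6259, 0.0084, 0.0778]
eef_rot: [[0.08, 0.997, 0.0], [0.997, -0.08, 0.0], [0.0, 0.0, -1.0]]
force: [-0.8, -1.0, -1.5]
opening: 0.107
grip_force: 58.9
```

Emit:
play_rows(
  steps=[
    [[0, 0, 0.006], 0],
    [[0, 0, 0.006], 0],
    [[0, 0, 0.006], 0],
    [[0, 0, 0.004], 0],
    [[0, 0, 0], 0],
  ],
)

```text
clock: 32.65
eef_pos: [0.6257, 0.0085, 0.0554]
eef_rot: [[0.08, 0.997, -0.001], [0.997, -0.08, 0.0], [0.0, -0.001, -1.0]]
force: [-0.1, 0.2, -1.4]
opening: 0.106
grip_force: 58.9
```

Emit:
play_rows(
  steps=[
    [[0, 0, 0.002], 0],
    [[0, 0, 0.0015], 0],
    [[0, 0, 0], 0],
    [[0, 0, 0], 0],
    [[0, 0, 0], 0],
  ],
)

```text
clock: 33.28
eef_pos: [0.6259, 0.0085, 0.0523]
eef_rot: [[0.08, 0.997, 0.0], [0.997, -0.08, -0.0], [-0.0, 0.0, -1.0]]
force: [0.7, -0.6, -1.5]
opening: 0.104
grip_force: 58.9
```

Emit:
play_rows(
  steps=[
    [[0, 0, 0.001], 0],
    [[0, 0, 0.0008], 0],
    [[0, 0, 0], 0],
    [[0, 0, 0], 0],
    [[0, 0, 0], 0],
  ],
)

```text
clock: 33.9
eef_pos: [0.6259, 0.0085, 0.0506]
eef_rot: [[0.08, 0.997, 0.0], [0.997, -0.08, -0.0], [0.0, 0.0, -1.0]]
force: [-1.0, -0.3, 3.4]
opening: 0.102
grip_force: 59.4
```

Emit:
play_rows(
  steps=[
    [[0, 0, 0], 0],
    [[0, 0, 0], 0],
    [[0, 0, 0], 0],
    [[0, 0, 0], 0],
    [[0, 0, 0], 0],
  ],
  claw=0.035,
)

```text
clock: 34.52
eef_pos: [0.6258, 0.0085, 0.0504]
eef_rot: [[0.08, 0.997, -0.0], [0.997, -0.08, 0.0], [0.0, -0.0, -1.0]]
force: [0.3, 0.4, -0.4]
opening: 0.411
grip_force: 0.0
```

Emit:
play_rows(
  steps=[
    [[0, 0, -0.01], 0],
    [[0, 0, -0.03], 0],
    [[0, 0, -0.05], 0],
    [[0, 0, -0.05], 0],
    [[0, 0, -0.02], 0],
  ],
)

```text
clock: 35.15
eef_pos: [0.6266, 0.0084, 0.2143]
eef_rot: [[0.08, 0.997, 0.004], [0.997, -0.08, -0.001], [-0.0, 0.004, -1.0]]
force: [0.6, 0.1, -0.6]
opening: 0.41
grip_force: 0.0
```

Emit:
play_rows(
  steps=[
    [[0, -0.05, 0], 0],
    [[0, -0.05, 0], 0],
    [[0, -0.05, 0], 0],
    [[0, -0.05, 0], 0],
    [[0, -0.05, 0], 0],
  ],
)

```text
clock: 35.78
eef_pos: [0.375, 0.0286, 0.211]
eef_rot: [[0.08, 0.997, 0.001], [0.997, -0.08, -0.0], [-0.0, 0.001, -1.0]]
force: [-0.5, -0.5, 0.3]
opening: 0.408
grip_force: 0.0
```

Run:
```python
from h import *
p=ctrl.read_camera("side"); q=ctrl.read_camera("top")
a=cv2.resize(p["image"][130:220,195:285],(400,400),interpolation=cv2.INTER_CUBIC); b=cv2.resize(q["image"][120:240,90:400],(790,306),interpolation=cv2.INTER_CUBIC) 
im=np.zeros((600,790,3),np.uint8); im[:290,:400]=a[:290]; im[294:600]=b
cv2.imwrite("pics/end.png",im[:,:,::-1]); print(ctrl.sense()["eef_pos"])
```

```text
[0.37252316 0.02903063 0.21129708]
```

View pics/end.png

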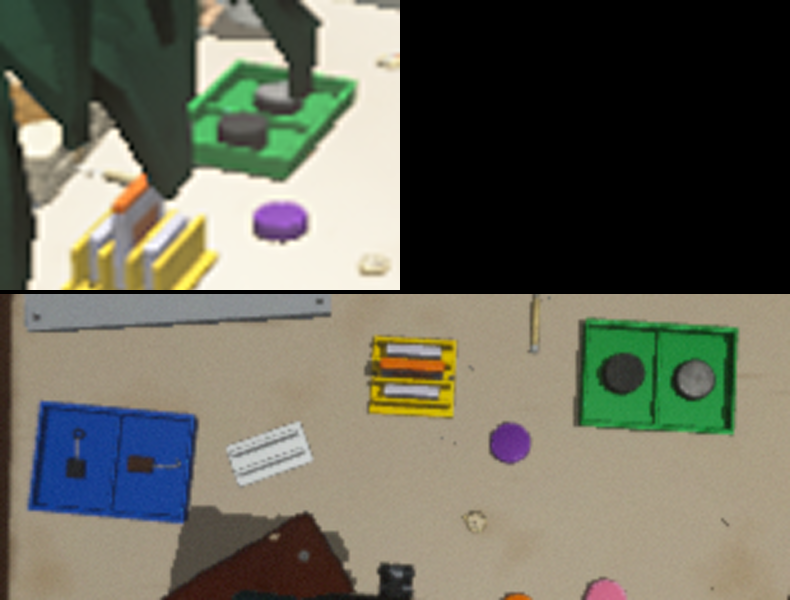

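The picture shows the two discs in the green bays (622,373 and 695,378) and the two tools in the blue bays (77,455 and 155,463). The plate stands in the middle slot (413,367) and the gripper is clear of everything, so I'm handing the job in.

```bash
python3 -c "
from bench import ctrl
print(ctrl.close_job())"
```

```text
the job is handed in; nothing more can be done
None
```

The job is handed in: the last pictures show a disc in each green bay, a tool in each blue bay and the plate upright in the rack's middle slot, with everything released, but the hand-in returned no verdict.

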